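Bolt the hatch of the transit case

TASK

Lock the hatch of the transit case with its barrel bolt: lift the handle upright, slide the bolt to the right against its spring buffer until it meets the stop, and, before it can spring back, turn the handle fully down into the keeper notch so that it stays bolted by itself, then let go. Feel for the stop and do it gently, without ramming the bolt or forcing the handle against the metal, and leave the things round about where they are.

Things in the scene. Friction and masses are not known exactly. Their poses are not given: they have to be found in the camera images.
- case: transit case, fixed: aluminium box with steel top, 180 (x) x 300 (y) x 90 mm high. Origin: centre of underside; x away from the robot, y left, z up. The left of its top is a shut hatch; right of a seam at y = -15 mm is a fixed head. A barrel bolt lies along y near the front edge of the top: barrel on the hatch, keeper to its right on the head
- barrel: steel guide of the bolt, 104 mm long in y. Origin: on the case top, 22 mm below the bolt's axis; axes as the case's. At y = +25 to -10 mm a rail stands in front of the rod, top 24 mm above the axis, inner face 10 mm in front of it: the arm passes behind it only upright (within 0.2 rad) and can lie down only left of it or in the keeper notch. Stands 18 N at most
- keeper: steel keeper. Origin: on the case top below the axis, mid-adjustment; axes as the case's. Its strike is clamped up to 15 mm either way in y; where is NOT reported: feel or see it. Strike from left: near cheek (as high as the rail), notch 12 mm wide open to front and top, far cheek 30 mm above the axis = hard stop of the upright arm, in line with the notch. Stands 18 N at most
- bolt (a joint): travel to the right (case -y), m; 0 = drawn back, starts 0.002 to 0.018. Friction 2 N. The rail's left end blocks a lowered arm at 0.025. Over the last 9 mm before the stop a spring buffer pushes back, 2 N rising to 5.6 N, and drives the bolt out of line if let go with the handle up. Stop: 0.074 to 0.104 by the strike's setting; the notch gives 2 mm of play before it
- handle (a joint): angle of the handle about the bolt's axis, rad: 0 = arm level, pointing to the front of the case (its lower stop), 1.57 = upright, 1.7 = back stop. Starts 0 to 0.2. Friction about 0.04 N m, so it stays where it is left
- knob (a point): centre of the dark steel roller knob (a short cylinder along the bolt's axis direction, 22 mm in diameter, 20 mm long, flat ends facing left and right), on the end of the 10 mm thick handle arm, 55 mm from the bolt's axis. With the arm level it hangs free 23 mm in front of the case's front face, 112 mm above the table; upright it stands 167 mm above the table
- pivot (a point): where the middle of the handle arm crosses the bolt's axis, 112 mm above the table (22 mm above the case top); moves with the bolt's travel, does not turn with the handle; axes as the case's (y = the bolt's axis, pointing left)
- lid_tin: closed gold lacquered tin, 66 mm across, 22 mm high, standing on the hatch behind the bolt; loose, a bystander; origin at the centre of its underside
- jar: white sample jar with an orange screw cap, 69 mm across, 75 mm high; loose, a bystander; origin at the centre of its underside
- open_tin: open gold tin, 66 mm across, 25 mm high, full of roe; loose, a bystander; origin at the centre of its underside
- spoon: steel spoon, 165 x 35 x 11 mm, lying on the table; loose, a bystander; origin at the centre of its underside
- small_lid: loose gold tin lid, 69 mm across, 7 mm high, lying on the table; loose, a bystander; origin at the centre of its underside
- plain_tin: closed gold tin, 68 mm across, 23 mm high, on the table; loose, a bystander; origin at the centre of its underside

How it is judged:
By the outcome, as a careful person would: the job done as asked, in the order asked, and still so for the second after the job is handed in, with the robot touching nothing.
It also fails if it takes over 58 s, if anything falls off the work surface, if the arm or the gripper's body presses on something with over 40 N, if the wrist force passes 120 N, or if a joint passes its speed limit or range.

ROBOT

A 6-joint arm with a two-finger parallel gripper is mounted at the origin on a cart in front of the work surface, level with it; the furniture and walls round the work are solid. World frame = base frame: x ahead of the robot, y to its left, z up, the work surface at z = 0. Lengths are in mm, angles in rad, forces in N, time in s.
With the tool pointing down it reaches from about 275 to 750 mm from the base axis. Payload 10.2 kg.
Tool frame: the origin (TCP) lies between the finger pads; the fingertips stand 17 mm ahead of it and the grasp point (between the pads) lies 2 mm behind it; z points along the fingers, y is the line along which they close (so a half turn about z gives the same grasp; the last joint's range is limited). The gripper opens to 85 mm and grips with 20 to 120 N. Pads are 22 mm wide; open, the fingers measure 114 mm over their backs; the gripper's body (76 mm by 85 mm) begins 54 mm behind the grasp point. The pads swing forward as they close: fully open they stand 13 mm farther back than shut.
Start: joints at [1.124, 0.313, 1.498, -0, 1.331, -0.223], TCP at [116.529, 511.91, 248.294] pointing down, gripper open.
Joint ranges: [-2.94, 2.94], [-0.97, 2.17], [0.19, 2.56], [-1.23, 4.37], [0.02, 3.11], [-2.88, 2.88]. Speed limits (rad/s): [2.39, 2.39, 3.01, 3.14, 3.14, 3.14].

INTERFACE

Orientations are given as a unit quaternion [w, x, y, z].
In Python, from rig import * gives the robot as it stands.
- The arm moves only by the tool step_arm, never from a script. Its argument "commands" is text: rows parted by semicolons, each of 7 numbers parted by spaces: the opening, from 0 (shut) to 1 (fully open), then the shift along the tool's x, y, z in cm, then the turn, a rotation vector about the tool's x, y, z in rad. In form: hand x y z rx ry rz; .... A call has 1 to 20 rows; each row is the pose to reach, as a shift and turn from the pose commanded when the call began, along the tool's axes at that moment; what a row does not reach only later rows make up. A row lasts 1/12 s, in which the tool goes at most 41.7 mm and 7.16 degrees, less where a joint would pass 70% of its speed; a pose out of reach is approached as far as the arm can. A call with a gripper value outside its range is refused whole. The fingers move at their own pace and stop on an object; "newtons" is the grip in N (left out, the last holds). Time passes only in rows, so rows that repeat a pose let the fingers close. It gives the time, the measured TCP pose, the force, the opening and the grip force at its end, in the units of the state.
- sense(): the state, without advancing time (a new reading comes with each control period).
- capture(name): name is "scene" or "top"; returns the picture (384x512x3 uint8, red, green, blue); there is no depth.
- camera_model(name): a dict with "mtx" (3x3 intrinsics, pixels), "eye" and "rotation" of the camera in the world. Camera axes: x right, y down, z forward; pixel columns grow to the right and rows downward; lengths in mm; the calibration is good to about 2 mm. A picture is of the moment at which its call begins. camera_model takes no time and is no camera call.
- finish_job(): hands the job in; it is judged then, once.
Trained networks look in the newest picture that a camera, given by its name, has taken for a name from the list of things; names that differ only in an ending like _2 or _b are one class to them, and where a whole thing is asked for, a point or a joint stands for the part that bears it (a point fixed in the world has none). Each returns a list of dicts, best first, with "score" (0 to 1); they miss things now and then, are a little off and sometimes report something else, mostly with a low value. They report only what shows in the picture. A call takes as long as a camera call.
- search_frame(camera, label): "rect" ([centre column, centre row, width, height] in pixels, round what is visible of it).
- trace(camera, label): "mask" (384x512 bool, what is visible of it) and "rect" ([centre column, centre row, width, height] in pixels, round what is visible of it).
- spot_point(camera, label): "xy" ([column, row] in pixels: a listed point, or the origin of a listed thing).
The state is a dict: "time_s": time; "joints": joint angles; "dq": joint speeds; "tau": joint torques, N m; "eef_pos": TCP position; "ee_rot": TCP orientation; "force": force on the tool from outside, world axes, zero at the start; "wrist_torque": the same for the moment, N m; "grip_width": opening from 0.0 (shut) to 1.0 (fully open); "grip_force": force on a finger pad.
Only numpy, scipy, OpenCV 4.12 (cv2) and the standard library are available. Lean on these libraries where they do the work, as an engineer would, in place of code of your own. Each camera call takes 0.05 s, during which the arm holds its last target. There are 200 camera calls.

## Working session

There is one attempt and no reset: what is moved stays moved. The work goes in short steps, Python scripts to look and compute and a tool call to move; the robot and the scene stay as the last step left them, time stands still between calls to the robot, and variables do not carry over. Pictures are saved under pics/ and viewed, at most 10 in all, crops included, and the job is handed in when it is done.

Besides the shell and the picture viewer there is one more tool, called after "Request:" as a command line: name --argument value ..., lists and objects as JSON in quotes. step_arm: Moves the arm, as the interface text tells. Its arguments: {"type":"object","properties":{"commands":{"type":"string"},"newtons":{"type":"number"}},"required":["commands"]}

```bash
mkdir -p pics; ls; cat > h.py <<'E'
from rig import *
import numpy as np, cv2
from scipy.spatial.transform import Rotation as R
def ray(cam,px):
    m=camera_model(cam);K=np.array(m["mtx"]);Rt=np.array(m["rotation"]);e=np.array(m["eye"])
    d=np.linalg.inv(K)@np.array([px[0],px[1],1.]);return e,Rt@d
def atz(cam,px,z):
    e,d=ray(cam,px);return e+d*(z-e[2])/d[2]
def proj(cam,P):
    m=camera_model(cam);K=np.array(m["mtx"]);Rt=np.array(m["rotation"]);e=np.array(m["eye"])
    c=Rt.T@(np.array(P)-e);q=K@c;return q[:2]/q[2]
def tri(p,q):
    e1,d1=ray("scene",p);e2,d2=ray("top",q);d1/=np.linalg.norm(d1);d2/=np.linalg.norm(d2)
    s=np.linalg.lstsq(np.c_[d1,-d2],e2-e1,rcond=None)[0]
    a=e1+s[0]*d1;b=e2+s[1]*d2;return (a+b)/2,np.linalg.norm(a-b)
E
python3 - <<'E'
from h import *
np.set_printoptions(precision=1,suppress=True)
for c in("scene","top"):
    im=capture(c);cv2.imwrite(f"pics/{c}0.png",cv2.resize(im[...,::-1],None,fx=1.5,fy=1.5))
    print(c,np.array(camera_model(c)["eye"]),np.array(camera_model(c)["rotation"]).round(2).tolist())
P={}
for l in("case","barrel","keeper","knob","pivot","lid_tin","jar"):
    r=[]
    for c in("scene","top"):
        s=spot_point(c,l); r.append(s[0]["xy"] if s else None); print(l,c,[(np.array(x["xy"]).round(1).tolist(),round(x["score"],2)) for x in s[:2]])
    if None not in r: print(l,*tri(*r))
s=sense();print({k:np.round(v,3) for k,v in s.items()})
E
```

```text
pics
scene [  -85.1 -1006.9   578.4] [-0.54, 0.8, -0.21, 0.16]
top [ 340.9  -26.4 1216.2] [-0.06, 0.71, -0.7, 0.05]
case scene [([309.0, 226.7], 0.74), ([263.9, 285.9], 0.18)]
case top [([285.2, 157.6], 0.64), ([380.0, 199.1], 0.38)]Traceback (most recent call last):
  File "<stdin>", line 11, in <module>
  File "h.py", line 13, in tri
    e1,d1=ray("scene",p);e2,d2=ray("top",q);d1/=np.linalg.norm(d1);d2/=np.linalg.norm(d2)
          ~~~^^^^^^^^^^^
  File "h.py", line 6, in ray
    d=np.linalg.inv(K)@np.array([px[0],px[1],1.]);return e,Rt@d
                                                           ~~^~
ValueError: matmul: Input operand 1 has a mismatch in its core dimension 0, with gufunc signature (n?,k),(k,m?)->(n?,m?) (size 3 is different from 4)
```

```bash
sed -i 's/Rt=np.array(m\["rotation"\])/Rt=R.from_quat(m["rotation"],scalar_first=True).as_matrix()/' h.py
python3 - <<'E'
from h import *
np.set_printoptions(precision=1,suppress=True)
for l in("case","barrel","keeper","knob","pivot","lid_tin","jar"):
    r=[]
    for c in("scene","top"):
        s=spot_point(c,l); r.append(s[0]["xy"] if s else None); print(l,c,[(np.array(x["xy"]).round(1).tolist(),round(x["score"],2)) for x in s[:2]])
    if all(x is not None for x in r): print(l,*tri(*r))
s=sense();print({k:np.round(v,3) for k,v in s.items()})
E
```

```text
case scene [([309.0, 226.7], 0.74), ([263.9, 285.9], 0.18)]
case top [([285.2, 157.6], 0.64), ([380.0, 199.1], 0.38)]
case [ 645.9 -127.8    1.9] 8.61469598133275
barrel scene [([300.2, 203.5], 0.74)]
barrel top [([289.0, 165.5], 0.53)]
barrel [ 598.4 -133.    93.6] 10.823119508078733
keeper scene [([304.6, 208.7], 0.94)]
keeper top [([296.6, 164.7], 0.95)]
keeper [ 600.9 -156.7   86. ] 5.655733223532493
knob scene [([299.2, 202.1], 0.61), ([278.1, 193.7], 0.55)]
knob top [([275.7, 180.0], 0.64), ([182.8, 235.1], 0.32)]
knob [ 576.9 -107.8   89.1] 70.27965932196412
pivot scene [([287.0, 189.7], 0.43)]
pivot top [([275.1, 162.7], 0.64)]
pivot [593.  -82.9 122.8] 5.442932858103163
lid_tin scene [([307.0, 189.4], 0.7)]
lid_tin top [([265.2, 137.8], 0.74)]
lid_tin [686.3 -55.1  95.6] 6.576905872312204
jar scene [([228.3, 181.1], 0.64)]
jar top [([143.5, 161.6], 0.97)]
jar [620.9 368.1  -6.4] 3.8456401256577513
{'time_s': np.float64(0.9), 'joints': array([ 1.1,  0.3,  1.5, -0. ,  1.3, -0.2]), 'dq': array([ 0.,  0.,  0.,  0.,  0., -0.]), 'tau': array([ -0. , -41.2, -26. ,  -0. ,   0. ,  -0. ]), 'eef_pos': array([116.5, 511.9, 248.3]), 'ee_rot': array([-0. ,  0.1,  1. , -0. ]), 'force': array([ 1.2, -0.6, -0.3]), 'wrist_torque': array([0., 0., 0.]), 'grip_force': np.float64(0.0), 'grip_width': np.float64(1.0)}
```

View pics/scene0.png

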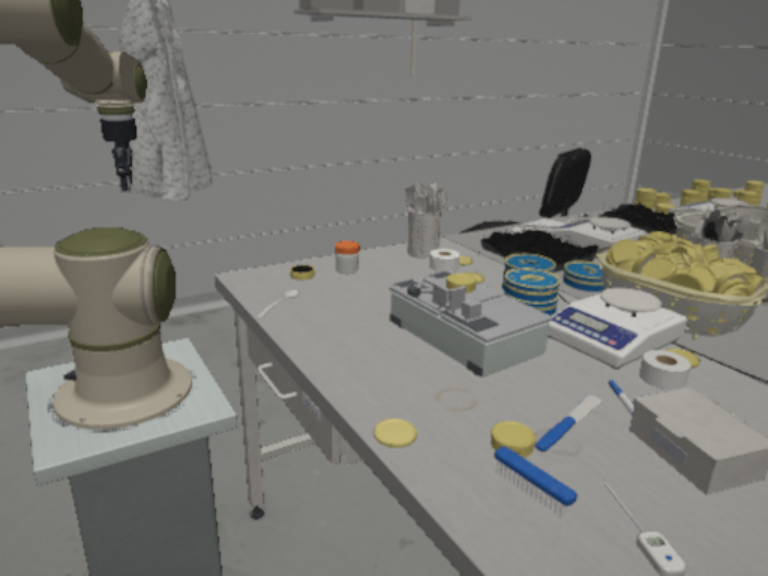

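View pics/top0.png

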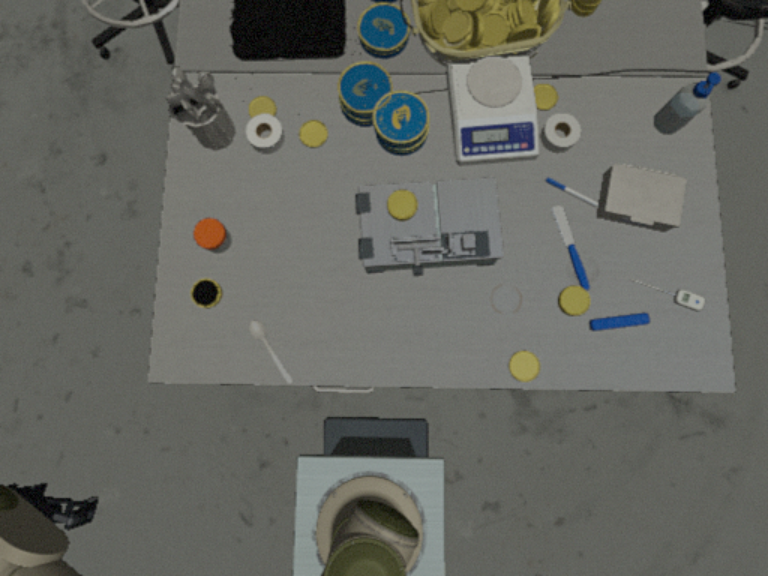

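The scene shows the case around (310,215) in native pixels, with the knob in front of its far-left part. In the top view the case spans cols 240–333, rows 120–178, with the knob at about (279,179). I'll zoom in on both.

```bash
python3 - <<'E'
from h import *
np.set_printoptions(precision=1,suppress=True)
a=cv2.imread("pics/top0.png");a=cv2.resize(a,(512,384))
t=capture("top")[...,::-1];s=capture("scene")[...,::-1]
A=cv2.resize(t[110:190,230:345],None,fx=6.9,fy=6.9,interpolation=cv2.INTER_CUBIC)
B=cv2.resize(s[175:255,250:370],None,fx=6.6,fy=6.6,interpolation=cv2.INTER_CUBIC)
cv2.imwrite("pics/topc.png",A);cv2.imwrite("pics/scc.png",B)
print(atz("top",(279,178),112),atz("top",(275.7,180),112))
E
```

```text
[549.3 -97.3 112. ] [542.8 -87.  112. ]
```

View pics/topc.png

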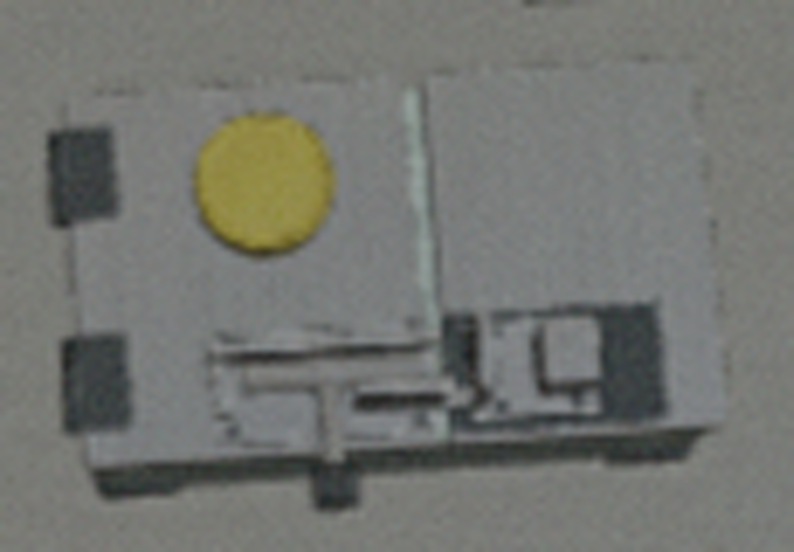

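View pics/scc.png

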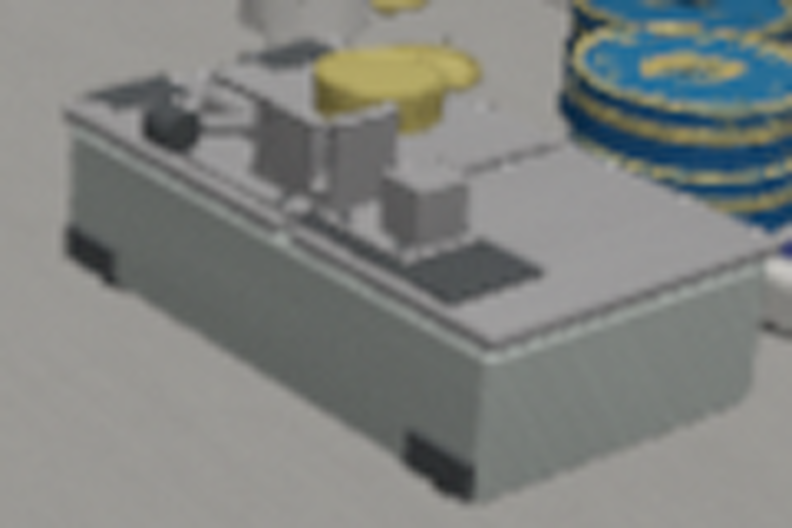

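```bash
python3 - <<'E'
from h import *
np.set_printoptions(precision=1,suppress=True)
def f(c,r,z): return atz("top",(230+(c+.5)/6.9-.5,110+(r+.5)/6.9-.5),z)
FL,FR,BL,BR=[f(*q,90) for q in((90,465),(722,425),(68,95),(693,65))]
print(FL,FR,BL,BR,np.linalg.norm(FL-FR),np.linalg.norm(FL-BL),np.linalg.norm(BR-BL))
y=(FL-FR)+(BL-BR);x=(BL-FL)+(BR-FR)
print("yaw",np.arctan2(-y[0],y[1]),np.arctan2(x[1],x[0]))
yaw=(np.arctan2(-y[0],y[1])+np.arctan2(x[1],x[0]))/2
c=(FL+FR+BL+BR)/4;Rm=R.from_euler('z',yaw).as_matrix();print("c",c)
loc=lambda P:Rm.T@(P-c)
for n,q in dict(knob=(336,488,112),armroot=(330,384,112),rodL=(245,380,112),rodR=(440,397,112),seamF=(447,440,90),farcheekC=(572,348,142),farL=(541,355,142),railL=(357,400,136),railR=(445,396,136),nearcheekR=(535,395,136),barL=(213,0,90)).items():
    P=f(*q);print(n,P,loc(P))
# scene knob check
B=lambda c,r:(250+(c+.5)/6.6-.5,175+(r+.5)/6.6-.5)
kn=B(172,127);print("scene knob px",kn,"proj of top est",proj("scene",f(336,488,112)),tri(kn,(230+336/6.9-.5,110+488/6.9-.5)))
for n,q in dict(FR=(488,352),FL=(65,120),BR=(775,245)).items(): print(n,atz("scene",B(*q),90))
E
```

```text
[555.  17.  90.] [ 578.2 -274.1   90. ] [732.8  31.1  90. ] [ 751.6 -264.    90. ] 292.02547764066964 178.3056164426611 295.6475524811934
yaw 0.07149009055956111 0.06906412241769737
c [ 654.4 -122.5   90. ]
knob [542. -95. 112.] [-110.2   35.3   22. ]
armroot [589.9 -92.1 112. ] [-62.2  34.9  22. ]
rodL [591.2 -53.5 112. ] [-58.2  73.3  22. ]
rodR [ 584.6 -142.   112. ] [-71.  -14.5  22. ]
seamF [ 569.2 -147.4   90. ] [-86.7 -18.9   0. ]
farcheekC [ 601.  -197.2  142. ] [-58.5 -70.7  52. ]
farL [ 597.6 -183.5  142. ] [-60.9 -56.8  52. ]
railL [ 577.4 -102.7  136. ] [-75.4  25.2  46. ]
railR [ 579.8 -141.7  136. ] [-75.8 -13.9  46. ]
nearcheekR [ 580.8 -181.5  136. ] [-77.5 -53.7  46. ]
barL [780.8 -36.8  90. ] [132.1  76.6   0. ]
scene knob px (275.6363636363636, 193.8181818181818) proj of top est [276.  197.1] (array([540.4, -94.2, 122.8]), np.float64(0.2742375706647722))
FR [ 568.5 -286.5   90. ]
FL [543.8   2.7  90. ]
BR [ 749.1 -265.8   90. ]
```

```bash
cat >> h.py <<'E'
YAW=0.071
def goal(P,yaw=YAW):
    # tool down, tool y along case +-y ; nearest of the two
    s=sense();R0=R.from_quat(s["ee_rot"],scalar_first=True);best=None
    for k in(0,np.pi):
        Rg=R.from_euler('z',yaw+k)*R.from_euler('x',np.pi)
        v=(R0.inv()*Rg).as_rotvec()
        if best is None or np.linalg.norm(v)<np.linalg.norm(best): best=v
    print("shift cm",(R0.inv().apply(np.array(P)-s["eef_pos"])/10).round(2),"rot",best.round(3))
E
python3 - <<'E'
from h import *
np.set_printoptions(precision=2,suppress=True)
B=lambda c,r:np.array((250+(c+.5)/6.6-.5,175+(r+.5)/6.6-.5))
c=np.array([654.4,-122.5,0]);Rm=R.from_euler('z',.071)
W=lambda *p:c+Rm.apply(p)
for n,p,q in(("FR",(-90,-150,90),(488,352)),("FL",(-90,150,90),(65,120)),("BR",(90,-150,90),(775,245)),("FRbot",(-90,-150,0),(478,502)),("seamF",(-90,-15,90),(284,236)),
  ("knob0",(-113,35.3,112),(172,127)),("knob.2",(-112,35.3,123),(172,127))):
    print(n,proj("scene",W(*p))-B(*q))
print("knob world",W(-113,35.3,112))
s=sense();print(R.from_quat(s["ee_rot"],scalar_first=True).as_matrix())
goal([542,-95,220])
E
```

```text
FR [ 0.04 -1.75]
FL [-0.19 -2.41]
BR [ 1.41 -0.38]
FRbot [-1.35  4.47]
seamF [-1.06 -2.  ]
knob0 [-0.33  3.52]
knob.2 [0.1  0.06]
knob world [539.18 -95.31 112.  ]
[[-0.98  0.22 -0.  ]
 [ 0.22  0.98 -0.  ]
 [-0.   -0.   -1.  ]]
shift cm [-54.95 -49.74   2.83] rot [-0.   -0.   -0.29]
```

The row residuals at the knob put its height at about 123 mm, so the handle angle is about 0.2 rad. I'll move above it now.

Request:
step_arm --commands "0.6 -27 -25 0 0 0 -0.29;0.6 -27 -25 0 0 0 -0.29;0.6 -27 -25 0 0 0 -0.29;0.6 -27 -25 0 0 0 -0.29;0.6 -27 -25 0 0 0 -0.29;0.6 -27 -25 0 0 0 -0.29;0.6 -27 -25 0 0 0 -0.29;0.6 -27 -25 0 0 0 -0.29;0.6 -54.95 -49.7 2.8 0 0 -0.29;0.6 -54.95 -49.7 2.8 0 0 -0.29;0.6 -54.95 -49.7 2.8 0 0 -0.29;0.6 -54.95 -49.7 2.8 0 0 -0.29;0.6 -54.95 -49.7 2.8 0 0 -0.29;0.6 -54.95 -49.7 2.8 0 0 -0.29;0.6 -54.95 -49.7 2.8 0 0 -0.29;0.6 -54.95 -49.7 2.8 0 0 -0.29;0.6 -54.95 -49.7 2.8 0 0 -0.29;0.6 -54.95 -49.7 2.8 0 0 -0.29;0.6 -54.95 -49.7 2.8 0 0 -0.29;0.6 -54.95 -49.7 2.8 0 0 -0.29" --newtons 20

```text
time_s: 2.67
eef_pos: [542.3, -96.0, 219.3]
ee_rot: [-0.001, -0.032, 0.999, 0.0]
force: [-0.1, 0.5, -1.0]
grip_width: 0.598
grip_force: 0.0
```

```bash
python3 - <<'E'
from h import *
np.set_printoptions(precision=2,suppress=True)
goal([540,-95,135]);goal([540,-95,125])
s=sense();print(s["time_s"],s["eef_pos"],s["force"],s["grip_width"],R.from_quat(s["ee_rot"],scalar_first=True).as_matrix())
im=capture("top")[...,::-1];print([ (x["xy"],x["score"]) for x in spot_point("top","knob")[:2]])
cv2.imwrite("pics/t2.png",cv2.resize(im[110:200,230:345],None,fx=6,fy=6,interpolation=cv2.INTER_CUBIC))
im=capture("scene")[...,::-1]
cv2.imwrite("pics/s2.png",cv2.resize(im[150:255,230:370],None,fx=5.5,fy=5.5,interpolation=cv2.INTER_CUBIC))
E
```

```text
shift cm [0.21 0.11 8.43] rot [ 0.   -0.   -0.01]
shift cm [0.21 0.11 9.43] rot [ 0.   -0.   -0.01]
2.6667 [542.29 -95.97 219.34] [-0.09  0.52 -1.05] 0.5979391547142776 [[-1.   -0.06 -0.  ]
 [-0.06  1.    0.  ]
 [ 0.    0.   -1.  ]]
[]
```

View pics/s2.png

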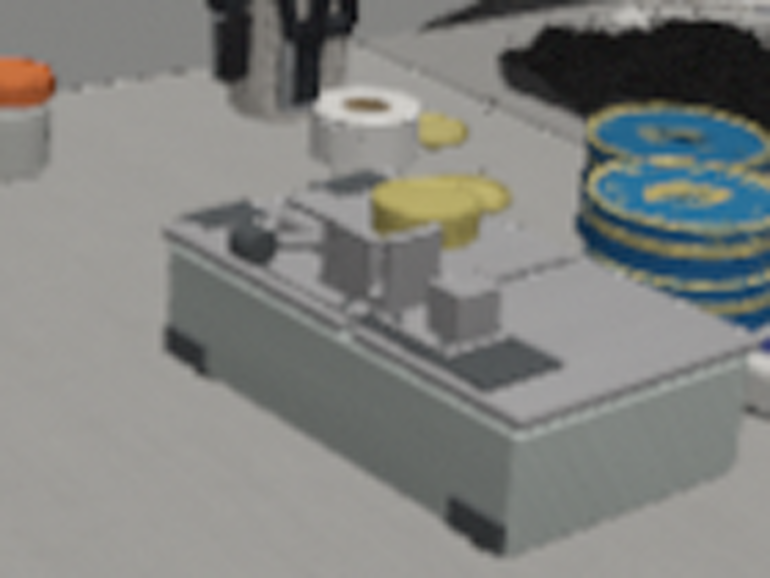

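The two black fingers stand above the knob, at crop cols about 232 and 305 against knob col 253. I'll descend and then close.

Request:
step_arm --commands "0.6 0.2 0.1 3 0 0 -0.01;0.6 0.2 0.1 6 0 0 -0.01;0.6 0.2 0.1 8 0 0 -0.01;0.6 0.2 0.1 9 0 0 -0.01;0.6 0.2 0.1 9.4 0 0 -0.01;0.6 0.2 0.1 9.4 0 0 -0.01;0.6 0.2 0.1 9.4 0 0 -0.01"

```text
time_s: 3.4
eef_pos: [540.5, -93.7, 127.7]
ee_rot: [0.001, -0.038, 0.999, -0.0]
force: [0.6, 0.4, -0.9]
grip_width: 0.598
grip_force: 0.0
```

Request:
step_arm --commands "0.35 0 0 0 0 0 0;0.3 0 0 0 0 0 0;0.25 0 0 0 0 0 0;0.2 0 0 0 0 0 0;0.15 0 0 0 0 0 0;0.15 0 0 0 0 0 0;0.15 0 0 0 0 0 0;0.15 0 0 0 0 0 0" --newtons 20

```text
time_s: 4.07
eef_pos: [540.1, -93.8, 126.6]
ee_rot: [0.0, -0.038, 0.999, -0.0]
force: [-2.1, 1.4, 5.5]
grip_width: 0.231
grip_force: 25.2
```

```bash
python3 - <<'E'
from h import *
np.set_printoptions(precision=2,suppress=True)
s=sense();print(s["time_s"],s["eef_pos"],s["force"],s["wrist_torque"],s["grip_width"],s["grip_force"])
im=capture("scene")[...,::-1]
cv2.imwrite("pics/s3.png",cv2.resize(im[150:255,230:370],None,fx=5.5,fy=5.5,interpolation=cv2.INTER_CUBIC))
E
```

```text
4.0667 [540.12 -93.84 126.64] [-2.13  1.43  5.51] [ 0.1  -0.    0.06] 0.23058081602631045 25.21382600069046
```

View pics/s3.png

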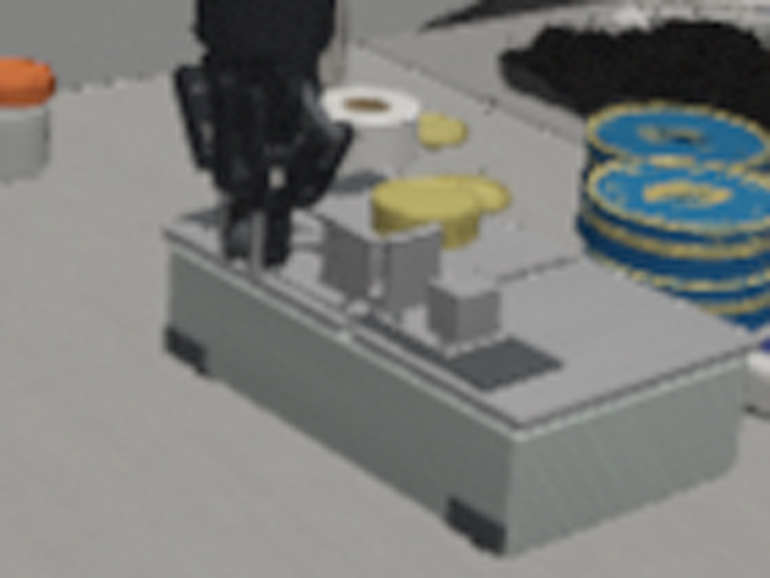

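The grip width is 19.6 mm, which matches the knob's 20 mm length, so it is held. I'll lift along the arc.

Request:
step_arm --commands "0.15 -0.06 0 -0.27 0 0 0;0.15 -0.14 0 -0.53 0 0 0;0.15 -0.32 0 -1.05 0 0 0;0.15 -0.56 0 -1.54 0 0 0;0.15 -0.85 0 -2.01 0 0 0;0.15 -1.18 0 -2.45 0 0 0;0.15 -1.56 0 -2.85 0 0 0;0.15 -1.56 0 -2.85 0 0 0"

```text
time_s: 4.78
eef_pos: [556.1, -92.5, 155.7]
ee_rot: [0.0, -0.038, 0.999, -0.0]
force: [-3.2, 0.0, -0.6]
grip_width: 0.229
grip_force: 22.5
```

Request:
step_arm --commands "0.15 -0.41 0 -0.36 0 0 0;0.15 -0.86 0 -0.68 0 0 0;0.15 -1.34 0 -0.96 0 0 0;0.15 -1.84 0 -1.18 0 0 0;0.15 -2.36 0 -1.36 0 0 0;0.15 -2.90 0 -1.48 0 0 0;0.15 -3.44 0 -1.54 0 0 0;0.15 -3.7 0 -1.55 0 0 0;0.15 -3.7 0 -1.55 0 0 0"

```text
time_s: 5.53
eef_pos: [593.4, -89.6, 171.0]
ee_rot: [0.001, -0.038, 0.999, -0.0]
force: [-2.6, 2.1, 5.1]
grip_width: 0.226
grip_force: 21.0
```

```bash
python3 - <<'E'
from h import *
np.set_printoptions(precision=2,suppress=True)
s=sense();print(s["time_s"],s["eef_pos"],s["force"],s["wrist_torque"],s["grip_width"],s["grip_force"])
im=capture("scene")[...,::-1]
cv2.imwrite("pics/s4.png",cv2.resize(im[150:255,230:370],None,fx=5.5,fy=5.5,interpolation=cv2.INTER_CUBIC))
E
```

```text
5.5333 [593.38 -89.62 170.99] [-2.59  2.12  5.07] [ 0.32  0.53 -0.04] 0.22587703206541196 21.035669445991516
```

View pics/s4.png

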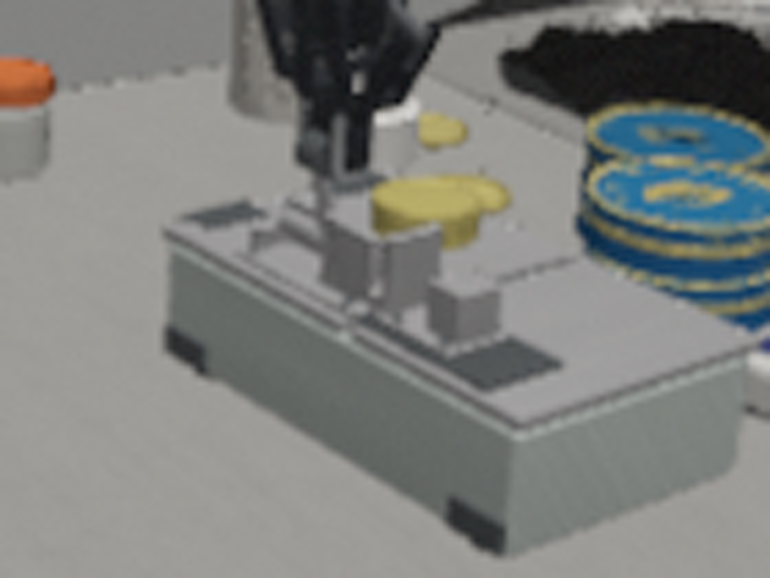

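The handle is upright, at crop (322,200), and the fingers clear the rail. Next I slide the bolt to the right.

Request:
step_arm --commands "0.15 0 -0.3 0 0 0 0;0.15 0 -0.8 0 0 0 0;0.15 0 -1.3 0 0 0 0;0.15 0 -1.8 0 0 0 0;0.15 0 -2.3 0 0 0 0;0.15 0 -2.8 0 0 0 0;0.15 0 -3.3 0 0 0 0;0.15 0 -3.8 0 0 0 0;0.15 0 -4.2 0 0 0 0;0.15 0 -4.5 0 0 0 0;0.15 0 -4.5 0 0 0 0"

```text
time_s: 6.5
eef_pos: [596.6, -135.7, 170.9]
ee_rot: [0.001, -0.038, 0.999, -0.0]
force: [1.9, 0.2, 4.1]
grip_width: 0.227
grip_force: 21.1
```

Request:
step_arm --commands "0.15 0 -0.2 0 0 0 0;0.15 0 -0.4 0 0 0 0;0.15 0 -0.6 0 0 0 0;0.15 0 -0.8 0 0 0 0;0.15 0 -1.0 0 0 0 0;0.15 0 -1.2 0 0 0 0;0.15 0 -1.4 0 0 0 0;0.15 0 -1.5 0 0 0 0"

```text
time_s: 7.17
eef_pos: [597.4, -149.4, 170.9]
ee_rot: [0.001, -0.038, 0.999, 0.001]
force: [0.4, 7.4, 6.6]
grip_width: 0.231
grip_force: 21.3
```

Request:
step_arm --commands "0.15 0 -0.05 0 0 0 0;0.15 0 -0.1 0 0 0 0;0.15 0 -0.1 0 0 0 0"

```text
time_s: 7.42
eef_pos: [597.5, -150.2, 170.9]
ee_rot: [0.001, -0.038, 0.999, 0.001]
force: [0.3, 7.4, 7.1]
grip_width: 0.228
grip_force: 21.3
```

Request:
step_arm --commands "0.15 0 -0.1 0 0 0 0;0.15 0 -0.2 0 0 0 0;0.15 0 -0.2 0 0 0 0"

```text
time_s: 7.67
eef_pos: [597.5, -150.8, 170.8]
ee_rot: [0.001, -0.038, 0.999, 0.002]
force: [-0.4, 13.4, 8.9]
grip_width: 0.224
grip_force: 21.6
```

The force steps from 7.4 to 13.4 N over 0.6 mm, which suggests the stop. I'll check visually whether it is the far cheek.

```bash
python3 - <<'E'
from h import *
np.set_printoptions(precision=2,suppress=True)
s=sense();print(s["time_s"],s["eef_pos"],s["force"],s["wrist_torque"])
im=capture("scene")[...,::-1]
B=cv2.resize(im[170:240,265:340],None,fx=7,fy=7,interpolation=cv2.INTER_CUBIC)
a=cv2.imread("pics/topc.png")[270:480,400:700];A=cv2.resize(a,(525,int(210*1.75)))
o=np.zeros((600,800,3),np.uint8);b=cv2.resize(B,(525,490))
o=np.zeros((590,790,3),np.uint8)
bb=cv2.resize(B,(480,448));o[:448,:480]=bb;o[:210,485:785]=a
# earlier scene crop
c=cv2.imread("pics/scc.png")[60:330,200:500];o[215:485,485:785]=c
cv2.imwrite("pics/s5.png",o)
E
```

```text
7.6667 [ 597.51 -150.8   170.82] [-0.39 13.4   8.86] [ 2.33  0.11 -0.09]
```

View pics/s5.png

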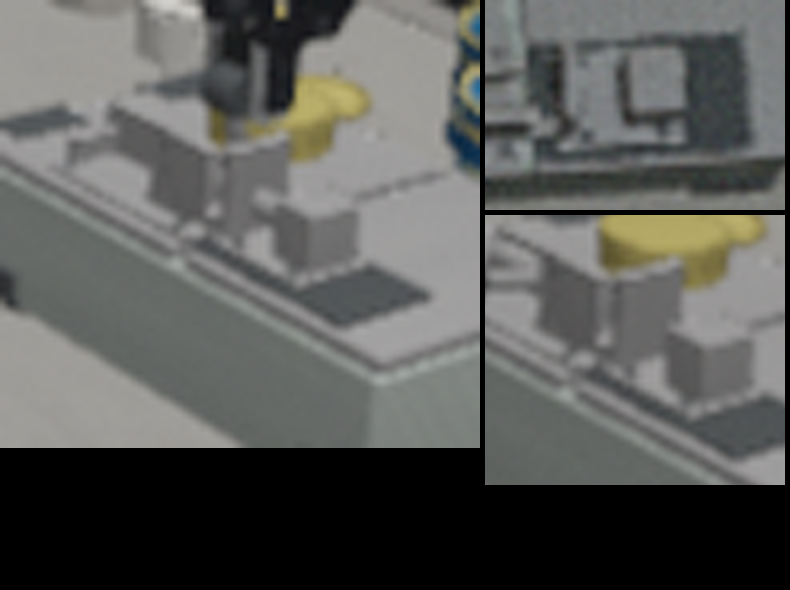

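```bash
python3 - <<'E'
from h import *
np.set_printoptions(precision=0,suppress=True)
c=np.array([654.4,-122.5,0]);Rm=R.from_euler('z',.073)
W=lambda *p:c+Rm.apply(p)
S=lambda *p:(proj("scene",W(*p))-[265,170]+[0,2])*6.4
T=lambda *p:((proj("top",W(*p))-[230,110])*6.9-[400,270]+[485,0])
print("arm now local",Rm.inv().apply(np.array([597.5,-150.8,0])-c))
for y in(-10,-14,-20,-24,-29,-34,-40,-46,-52,-57,-62,-80):
    print(y,"front136",S(-76,y,136),T(-76,y,136),"axis112",S(-58,y,112),"base90",S(-76,y,92),T(-76,y,92),"142",S(-72,y,142),T(-72,y,142))
E
```

```text
arm now local [-59. -24.   0.]
-10 front136 [193. 156.] [519. 124.] axis112 [219. 196.] base90 [187. 244.] [509. 144.] 142 [200. 142.] [520. 112.]
-14 front136 [198. 159.] [528. 123.] axis112 [225. 199.] base90 [192. 247.] [518. 144.] 142 [206. 145.] [529. 112.]
-20 front136 [207. 163.] [541. 123.] axis112 [233. 204.] base90 [201. 252.] [531. 143.] 142 [215. 150.] [542. 111.]
-24 front136 [213. 166.] [550. 122.] axis112 [239. 207.] base90 [206. 255.] [539. 143.] 142 [220. 152.] [551. 110.]
-29 front136 [220. 170.] [562. 122.] axis112 [246. 210.] base90 [213. 258.] [550. 142.] 142 [228. 156.] [563. 110.]
-34 front136 [227. 174.] [573. 121.] axis112 [253. 214.] base90 [221. 262.] [561. 141.] 142 [235. 160.] [574. 109.]
-40 front136 [236. 178.] [586. 120.] axis112 [262. 219.] base90 [229. 267.] [574. 141.] 142 [244. 164.] [587. 108.]
-46 front136 [245. 182.] [600. 119.] axis112 [271. 223.] base90 [238. 272.] [587. 140.] 142 [253. 168.] [601. 108.]
-52 front136 [254. 187.] [613. 119.] axis112 [280. 228.] base90 [247. 277.] [600. 139.] 142 [261. 173.] [615. 107.]
-57 front136 [261. 191.] [625. 118.] axis112 [287. 231.] base90 [254. 280.] [611. 139.] 142 [269. 176.] [626. 106.]
-62 front136 [269. 194.] [636. 117.] axis112 [295. 235.] base90 [261. 285.] [622. 138.] 142 [277. 180.] [637. 106.]
-80 front136 [296. 208.] [676. 115.] axis112 [322. 249.] base90 [288. 299.] [661. 136.] 142 [304. 194.] [678. 103.]
```

Projecting the parts settles it: the tall block whose left face is at case y of about -28 mm is the far cheek. The arm centre is at -24 mm, so this is the stop. I'll ease back slightly.

Request:
step_arm --commands "0.15 0 0.1 0 0 0 0;0.15 0 0.2 0 0 0 0;0.15 0 0.2 0 0 0 0"

```text
time_s: 7.97
eef_pos: [597.5, -150.3, 170.8]
ee_rot: [0.001, -0.038, 0.999, 0.0]
force: [0.2, 5.7, 7.1]
grip_width: 0.229
grip_force: 21.4
```

Request:
step_arm --commands "0.15 0 0.04 0 0 0 0;0.15 0.55 0.04 0.04 0 0 0;0.15 1.09 0.04 0.13 0 0 0;0.15 1.62 0.04 0.28 0 0 0;0.15 2.13 0.04 0.48 0 0 0;0.15 2.13 0.04 0.48 0 0 0"

```text
time_s: 8.47
eef_pos: [575.7, -151.8, 165.2]
ee_rot: [0.001, -0.038, 0.999, 0.0]
force: [1.6, 4.4, -0.1]
grip_width: 0.226
grip_force: 21.6
```

Request:
step_arm --commands "0.15 0.49 0 0.25 0 0 0;0.15 0.95 0 0.55 0 0 0;0.15 1.38 0 0.89 0 0 0;0.15 1.78 0 1.27 0 0 0;0.15 2.13 0 1.69 0 0 0;0.15 2.44 0 2.15 0 0 0;0.15 2.44 0 2.15 0 0 0"

```text
time_s: 9.05
eef_pos: [551.3, -153.7, 143.7]
ee_rot: [0.0, -0.038, 0.999, 0.0]
force: [0.1, 3.9, 1.5]
grip_width: 0.232
grip_force: 23.6
```

Request:
step_arm --commands "0.15 0.26 0 0.48 0 0 0;0.15 0.48 0 0.99 0 0 0;0.15 0.64 0 1.51 0 0 0;0.15 0.75 0 2.05 0 0 0;0.15 0.79 0 2.4 0 0 0;0.15 0.79 0 2.4 0 0 0"

```text
time_s: 9.55
eef_pos: [543.4, -154.3, 119.6]
ee_rot: [-0.001, -0.038, 0.999, 0.0]
force: [-1.5, 2.9, 1.6]
grip_width: 0.229
grip_force: 24.9
```

Request:
step_arm --commands "0.15 0.01 0 0.1 0 0 0;0.15 0.02 0 0.2 0 0 0;0.15 0.02 0 0.3 0 0 0;0.15 0.02 0 0.3 0 0 0"

```text
time_s: 9.88
eef_pos: [543.3, -154.3, 117.2]
ee_rot: [-0.0, -0.038, 0.999, 0.0]
force: [-2.4, 4.8, 3.9]
grip_width: 0.231
grip_force: 25.4
```

Request:
step_arm --commands "0.15 0 0 0.05 0 0 0;0.15 0 0 0.1 0 0 0;0.15 0 0 0.1 0 0 0"

```text
time_s: 10.13
eef_pos: [543.3, -154.4, 116.7]
ee_rot: [-0.0, -0.038, 0.999, -0.0]
force: [-5.1, 4.7, 7.8]
grip_width: 0.227
grip_force: 25.9
```

Request:
step_arm --commands "0.15 0 0 0.05 0 0 0;0.15 0 0 0.1 0 0 0;0.15 0 0 0.1 0 0 0"

```text
time_s: 10.38
eef_pos: [543.3, -154.4, 116.2]
ee_rot: [-0.0, -0.038, 0.999, -0.0]
force: [-5.5, 5.8, 12.4]
grip_width: 0.227
grip_force: 26.5
```

The lower stop is reached gently. I'll relax the push, open the fingers and withdraw.

Request:
step_arm --commands "0.15 0 0 -0.15 0 0 0;0.15 0 0 -0.15 0 0 0;0.3 0 0 -0.15 0 0 0;0.4 0 0 -0.15 0 0 0;0.5 0 0 -0.15 0 0 0;0.6 0 0 -0.15 0 0 0;0.6 0 0 -0.15 0 0 0;0.6 0 0 -0.15 0 0 0"

```text
time_s: 11.05
eef_pos: [543.4, -154.5, 116.4]
ee_rot: [-0.0, -0.038, 0.999, -0.0]
force: [-0.7, 0.8, 0.4]
grip_width: 0.601
grip_force: 0.0
```

Request:
step_arm --commands "0.6 0.2 0 -1 0 0 0;0.6 0.5 0 -3 0 0 0;0.6 1 0 -6 0 0 0;0.6 2 0 -9 0 0 0;0.6 4 0 -12 0 0 0;0.6 7 0 -14 0 0 0;0.6 10 0 -16 0 0 0;0.6 13 0 -16 0 0 0;0.6 15 0 -16 0 0 0;0.6 15 0 -16 0 0 0;0.6 15 0 -16 0 0 0"

```text
time_s: 11.97
eef_pos: [393.4, -165.9, 277.5]
ee_rot: [0.001, -0.037, 0.999, -0.001]
force: [0.3, 0.3, -0.8]
grip_width: 0.604
grip_force: 0.0
```

```bash
python3 - <<'E'
from h import *
np.set_printoptions(precision=1,suppress=True)
s=sense();print(s["time_s"],s["eef_pos"],s["force"],s["grip_width"])
A=cv2.resize(capture("top")[110:190,230:345,::-1],None,fx=3.4,fy=3.4,interpolation=cv2.INTER_CUBIC)
B=cv2.resize(capture("scene")[175:255,250:350,::-1],None,fx=3.9,fy=3.9,interpolation=cv2.INTER_CUBIC)
h=min(len(A),len(B));o=np.hstack([A[:h],B[:h]]);print(o.shape);cv2.imwrite("pics/end.png",o)
E
```

```text
11.9667 [ 393.4 -165.9  277.5] [ 0.3  0.3 -0.8] 0.6040867610283446
(272, 781, 3)
```

View pics/end.png

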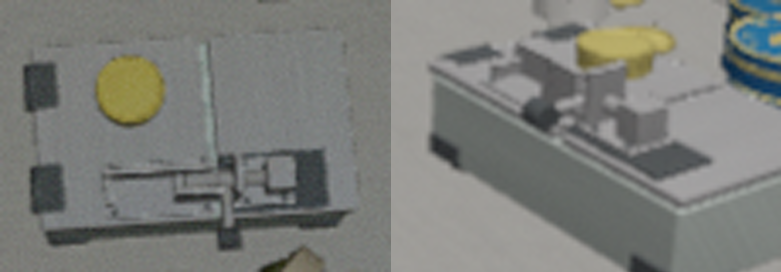

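The handle now lies level in the keeper notch. The knob is in front of the case at (230,238) in the left picture and (543,110) in the right one, the tin hasn't moved and the gripper is clear.

```bash
python3 -c "
from rig import *
print(finish_job())"
```

```text
the job is handed in; nothing more can be done
None
```

The hatch is bolted: I lifted the handle upright, slid the bolt to the stop (13.4 N peak sideways force at the wrist), lowered the handle into the keeper notch and let go, and the job is handed in at about 12 s.

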